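# Lay the rack down on the shaker and close the retaining frame

## Robot

A 6-joint arm with a two-finger parallel gripper is mounted at the origin on a cart in front of the work surface, level with it; the furniture and walls round the work are solid. World frame = base frame: x ahead of the robot, y to its left, z up, the work surface at z = 0. Lengths are in mm, angles in rad, forces in N, time in s.
With the tool pointing down it reaches from about 275 to 750 mm from the base axis. Payload 10.2 kg.
Tool frame: the origin (TCP) lies midway between the tips of the shut fingers; the grasp point (between the pads) lies 19 mm behind it; z points along the fingers, y is the direction in which the jaws open and shut (so a half turn about z gives the same grasp; the last joint's range is limited). The gripper opens to 85 mm and grips with 20 to 120 N. Pads are 22 mm wide; open, the fingers measure 114 mm over their backs; the gripper's body (76 mm by 85 mm) begins 54 mm behind the grasp point. The pads swing forward as they close: fully open they stand 13 mm farther back than shut.
Start: joints at [1.006, 0.313, 1.498, -0, 1.331, -0.223], TCP at [175.984, 494.632, 231.294] pointing down, gripper open.
Joint ranges: [-2.94, 2.94], [-0.97, 2.17], [0.19, 2.56], [-1.23, 4.37], [0.02, 3.11], [-2.88, 2.88]. Speed limits (rad/s): [2.39, 2.39, 3.01, 3.14, 3.14, 3.14].

## Interface

Orientations are given as a unit quaternion [w, x, y, z].
In Python, from rig import sense, capture, finish_job, search_frame, trace gives the robot as it stands.
- The arm moves only by the tool arm_command, never from a script. Its argument "steps" is one flat list of numbers, 5 for each row, row after row: the shift along the world's x, y, z in units of 50 mm (1.0 is 50 mm), then the turn about the world's z in units of 5 degrees (1.0 is 5 degrees), then the opening in per cent of the stroke, from 0 (shut) to 100 (fully open). In form: [dx, dy, dz, twist, fingers, dx, dy, dz, twist, fingers, ...]. A call has 1 to 5 rows; each row shifts and turns the commanded pose from where the row before left it; what a row does not reach is not made up. A row lasts 1/8 s, in which the tool goes at most 62.5 mm and 10.7 degrees, less where a joint would pass 70% of its speed; a pose out of reach is approached as far as the arm can. A call is refused whole if a number of a shift passes 1 or a number of a turn 1, either way. A call with a gripper value outside its range is refused whole. The fingers move at their own pace and stop on an object; "grip_force" is the grip in N (left out, the last holds). Time passes only in rows, so rows that do not move let the fingers close. It gives the time, the measured TCP pose, the force and the opening at its end, in the units of the state.
- sense(): the state, without advancing time (a new reading comes with each control period).
- capture(name): name is "side" or "top" or "wrist"; returns a dict with "frame" (384x512x3 uint8, blue, green, red), "fov_y" (degrees; the focal length in pixels is half the picture's height over the tangent of half this angle, whatever the lens; pixels are square), "cx", "cy" (the principal point, pixels), "extrinsics" (4x4, takes a point from world to camera coordinates). Camera axes: x right, y down, z forward; pixel columns grow to the right and rows downward; lengths in mm; the calibration is good to about 2 mm. A picture is of the moment at which its call begins. There is no depth.
- finish_job(): hands the job in, once; it reports no verdict.
Trained networks look in a picture, given as the dict that the camera call returned (one of the last four; its "shot" number tells which), for a name from the list of things; names that differ only in an ending like _2 or _b are one class to them, and where a whole thing is asked for, a point or a joint stands for the part that bears it (a point fixed in the world has none). Each returns a list of dicts, best first, with "score" (0 to 1); they miss things now and then, are a little off and sometimes report something else, mostly with a low value. They report only what shows in the picture. A call takes as long as a camera call. They do not tell look-alikes from the thing itself.
- search_frame(picture, target): "point" ([x, y, z] in mm, in world coordinates, good to about 4 mm: the middle of the surface that is visible of it).
- trace(picture, target): "mask" (384x512 bool, what is visible of it).
The state is a dict: "time_s": time; "joints": joint angles; "dq": joint speeds; "tau": joint torques, N m; "eef_pos": TCP position; "ee_rot": TCP orientation; "force": force on the tool from outside, world axes, zero at the start; "wrist_torque": the same for the moment, N m; "grip_width": opening from 0.0 (shut) to 1.0 (fully open).
Only numpy, scipy, OpenCV 4.12 (cv2) and the standard library are available. Lean on these libraries where they do the work, as an engineer would, in place of code of your own. Each camera call takes 0.05 s, during which the arm holds its last target. There are 200 camera calls.

## Task

The nine-cell rack was left standing on end on the shaker deck. Using the fingertips gently, with nothing grasped or lifted, push it over so that it falls flat towards the end stop, and push it along the lane until it is up against the stop; then push the hinged retaining frame over and press it fully down, so that its bar drops in front of the rack. Leave the things standing round the shaker where they are.

Things in the scene. Friction and masses are not known exactly. Their poses are not given: they have to be found in the camera images.
- shaker: Bench shaker, fixed to the table: white housing 158 x 222 mm (x, y), black control panel in front, aluminium deck 150 x 236 mm on top. Origin: centre of its underside, on the table; x from front panel to back, y along the deck's lane towards the end stop, z up. Deck surface at z = 65 mm.
- lane (a point): Middle of the lane at deck height (shaker frame 0, 0, 65 mm; axes as the shaker's). The lane is a dark mat along y between two fences 11 mm high: inner faces at x = -34 and +34 mm, y from -82 to +73 mm, then short flared lead-ins to y = -104 mm where the lane is open.
- end_stop (a point): Middle of the foot of the end stop's face: shaker frame x 0, y 70, z 65 mm, axes as the shaker's. The stop is an upright plate 18 mm high across the lane.
- rack: Light purple plastic rack of 3 x 3 open cells, 22 x 60 x 74 mm, about 80 g, loose. Origin: centre of its 22 x 60 mm foot; x normal to the broad cell faces, z from foot to top. At first it stands in the lane, x along the lane towards the stop (within 4 degrees), foot centre 106 to 132 mm short of the stop.
- rack_centre (a point): Middle of the rack (37 mm above its foot), axes as the rack's. Pushed at the top of the face that looks away from the stop, the rack falls flat: x axis down, z axis to the stop, foot face looking back along the lane. Lying it is 22 mm high, 74 mm long; against the stop its foot face is at shaker frame y = -4 mm.
- retainer (a joint): Angle of the retaining frame, rad: 0 = fully closed (limit), grows as it swings up, about pi/2 upright, 1.95 leaning back over the stop (limit). Starts at 1.6 to 1.9. Stiff hinge: it stays where it is left and must be pushed all the way (1 to 2 N at the bar). It can close only if the rack lies against the stop; else its bar lands on the rack.
- retainer_hinge (a point): Hinge axis of the retaining frame, lane middle: shaker frame y 66, z 80 mm; the axis is parallel to the shaker's x. The steel frame is 98 mm wide, its two legs outside the fences; a thin strap 42 mm from the hinge stands 11 mm out of the legs' plane, on the side that is uppermost when closed.
- retainer_bar (a point): Centre of the frame's cross bar (black rubber sleeve 10 mm thick, 52 mm long, parallel to the shaker's x), 79 mm from the hinge; moves with the frame. Closed it is at shaker frame y = -13, z = 84 mm, just in front of the foot face of a rack that is against the stop. Upright it is about 160 mm above the table.
- amber_bottle: Small brown bottle with black cap, 37 mm round, 95 mm tall, on the table beyond the lane's open end. Origin under its centre. Bystander.
- flask: Black flask, 45 mm round, 111 mm tall, on the table behind the shaker. Origin under its centre. Bystander.
- test_mass: Steel test mass with a wire eye, 46 mm round, 97 mm tall, on the table behind the shaker. Origin under its centre. Bystander.
- stopwatch: Black stopwatch, 70 x 58 x 17 mm, lying on the table beside the shaker's end-stop end. Origin under its centre. Bystander.
Not all that is in view belongs to the job. What is meant by the rack is not turquoise, and is the smaller of those in its own colour.

How it is judged (in metres and radians):
On the way, in this order (a step that is already met when the one before it is completed fails the run):
1. the rack lies flat, fallen towards the end stop, the retaining frame still up (angle between rack's own x axis and vertical above 3 rad and value of joint retainer above 1 rad), for 0.2 s.
2. the lying rack is up against the end stop (within 5 mm), the retaining frame still up (all of step 1 and y of rack in the frame of shaker above -0.009 m), for 0.2 s.
At the end, for the whole second after the job is handed in: The rack lies flat in the lane (within 5 degrees), fallen towards the stop and within 6 mm of it, at rest, and the retaining frame is fully down (within 0.05 rad) with its bar in front of the rack's foot (angle between rack's own x axis and vertical above 3.05 rad and y of rack in the frame of shaker between -0.01 and 0 m and x of rack in the frame of shaker between -0.01 and 0.01 m and value of joint retainer below 0.05 rad and linear speed of rack below 0.02 m/s); the robot touches nothing.
It fails at once if the rack's foot is lifted off the deck (more than 7 mm above where tipping alone brings it) (z of rack in the frame of shaker above 0.083 m).
It fails at once if the rack leaves the deck (z of rack in the frame of shaker below 0.055 m).
It fails at once if a bystander (brown bottle, black flask, test mass or stopwatch) is moved more than 15 mm (distance of any of amber_bottle, flask, test_mass, stopwatch from where it was at the start of the episode above 0.015 m).
It fails at once if the rack (over 35 N from the fingers) or the shaker with its frame (over 60 N) is pinched or pressed hard (contact force between the fingers and rack above 35 N or contact force between the fingers and shaker above 60 N).
It also fails if it takes over 64 s, if anything falls off the work surface, if the arm or the gripper's body presses on something with over 40 N, if the wrist force passes 120 N, or if a joint passes its speed limit or range.

## Working session

There is one attempt and no reset: what is moved stays moved. The work goes in short steps, Python scripts to look and compute and a tool call to move; the robot and the scene stay as the last step left them, time stands still between calls to the robot, and variables do not carry over. Pictures are saved under pics/ and viewed, on a budget of 10 in all, crops included, one or two more only if the job needs it, and the job is handed in when it is done.

Besides the shell and the picture viewer there is one more tool, called after "Request:" as a command line: name --argument value ..., lists and objects as JSON in quotes. arm_command: Moves the arm, as the interface text tells. Its arguments: {"type":"object","properties":{"steps":{"type":"array"},"grip_force":{"type":"number"}},"required":["steps"]}

```bash
mkdir -p pics; ls; cat > h.py <<'E'
import numpy as np, cv2
from rig import *
def K(p):
    f=p["frame"].shape[0]/2/np.tan(np.radians(p["fov_y"]/2)); return f,p["cx"],p["cy"]
def proj(p,X):
    X=np.atleast_2d(X); E=np.array(p["extrinsics"]); c=X@E[:3,:3].T+E[:3,3]; f,cx,cy=K(p)
    return np.c_[f*c[:,0]/c[:,2]+cx, f*c[:,1]/c[:,2]+cy]
def back(p,uv,z):
    uv=np.atleast_2d(uv).astype(float); E=np.array(p["extrinsics"]); f,cx,cy=K(p); R=E[:3,:3]
    o=-R.T@E[:3,3]; d=np.c_[(uv[:,0]-cx)/f,(uv[:,1]-cy)/f,np.ones(len(uv))]@R
    return o+d*((z-o[2])/d[:,2])[:,None]
E
python3 - <<'E'
from h import *
np.set_printoptions(precision=1,suppress=True)
s=sense(); print(s["eef_pos"],s["ee_rot"],s["grip_width"])
for c in ("side","top"):
    p=capture(c); cv2.imwrite(f"pics/{c}0.png",p["frame"]); print(c,p["fov_y"],np.array(p["extrinsics"]).round(3).tolist())
    for t in ["shaker","rack","retainer","retainer_bar","amber_bottle","flask","test_mass","stopwatch"]:
        for r in search_frame(p,t)[:3]:
            q=np.array(r["point"]); print(t,round(r["score"],2),q,proj(p,q)[0])
E
```

```text
pics
[175.8 494.4 230.7] [-0.   0.2  1.  -0. ] 1.0014227426600626
side 54.66227528185815 [[-0.924, -0.381, -0.019, 527.869], [-0.239, 0.618, -0.749, 185.768], [0.297, -0.688, -0.662, 756.821], [0.0, 0.0, 0.0, 1.0]]
shaker 0.98 [540.1  98.7  66.3] [250.9 222.3]
rack 0.87 [563.5 -27.8 113.8] [262.2 169. ]
rack 0.72 [ 689.4 -148.9   47.5] [236.3 152.6]
rack 0.61 [388.4   3.4  59.4] [330.  213.6]
retainer 0.95 [552.4 122.3 141.1] [239.6 202.8]
retainer_bar 0.59 [555.5 121.4 142.5] [238.3 201.6]
retainer_bar 0.45 [ 546.6 -167.9   52.5] [287.4 158.3]
amber_bottle 0.61 [ 549.1 -170.6   54.3] [286.8 157. ]
flask 0.94 [676.8  47.4  76.3] [205.8 189.3]
test_mass 0.7 [671.5 112.6  53. ] [195.4 215.2]
stopwatch 0.91 [582.8 237.3  14.7] [205.7 280.3]
stopwatch 0.21 [540.2 101.   63.5] [250.4 223.9]
top 55.51415944492661 [[0.007, -1.0, 0.0, 31.828], [-0.988, -0.007, -0.156, 560.242], [0.156, 0.001, -0.988, 921.327], [0.0, 0.0, 0.0, 1.0]]
shaker 0.66 [558.6 116.3 145. ] [215.  184.2]
shaker 0.6 [554.3  36.3  64.2] [248.8 191.4]
rack 0.87 [ 678.8 -149.3   76.1] [320.2 144.1]
rack 0.82 [387.5  -2.  100.6] [264.1 257.4]
rack 0.56 [561.6 -31.8 139.1] [277.3 183.8]
retainer 0.51 [556.7 117.1 144.6] [214.7 185. ]
retainer_bar 0.71 [550.4  34.9  63.2] [249.3 193. ]
retainer_bar 0.5 [557.9 115.4 148.7] [215.3 184.2]
amber_bottle 0.77 [ 547.4 -172.8   68.2] [330.  194.4]
flask 0.8 [677.1  36.5 103.3] [249.  141.2]
stopwatch 0.54 [584.7 228.1  16.4] [178.6 182.6]
stopwatch 0.26 [552.5  33.9  69.7] [249.7 191.8]
```

```bash
python3 - <<'E'
import cv2,numpy as np
a=cv2.imread("pics/side0.png");b=cv2.imread("pics/top0.png")
a=cv2.resize(a[110:330,150:400],None,fx=1.6*1,fy=1.6,interpolation=cv2.INTER_CUBIC)
b=cv2.resize(b[110:330,150:400],None,fx=1.6,fy=1.6,interpolation=cv2.INTER_CUBIC)
cv2.imwrite("pics/both0.png",np.hstack([a,b]))
E
```

```text
(no output)
```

View pics/both0.png

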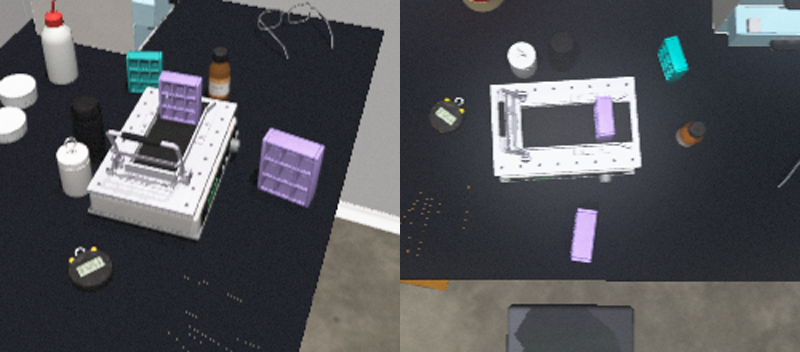

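The look-alikes are the turquoise rack (side 236,152; top 320,144), the large purple rack on the table in front of the shaker (side 330,213; top 264,257), and the small purple rack standing on the deck (side 262,169; top 277,184). The deck one is purple, the smaller of the two, and in the lane, so that is the target. Next I fit the shaker and rack poses.

```bash
cat >> h.py <<'E'
from scipy.optimize import minimize
def Rz(a): return np.array([[np.cos(a),-np.sin(a),0],[np.sin(a),np.cos(a),0],[0,0,1]])
def box(x0,x1,y0,y1,z0,z1): return np.array([[x,y,z] for x in(x0,x1) for y in(y0,y1) for z in(z0,z1)],float)
def hullmask(p,X):
    m=np.zeros(p["frame"].shape[:2],np.uint8); cv2.fillConvexPoly(m,cv2.convexHull((proj(p,X)*16).round().astype(np.int32)),255,shift=4,lineType=cv2.LINE_AA); return m/255.
def fit(views,pts,x0,step):
    # views: [(pic,mask)], pts(params)->points
    f=lambda v:sum(np.abs(hullmask(p,pts(v))-m).sum() for p,m in views)
    best=x0
    for k in (1,.3,.1):
        r=minimize(f,best,method="Nelder-Mead",options=dict(initial_simplex=np.vstack([best]+[np.array(best)+k*np.eye(len(x0))[i]*step[i] for i in range(len(x0))]),maxiter=300)); best=r.x
    return best,r.fun,sum(m.sum() for _,m in views)
E
python3 - <<'E'
from h import *
np.set_printoptions(precision=3,suppress=True)
t=capture("top"); s=capture("side")
def pick(p,n,uv):
    for r in trace(p,n):
        if r["mask"][int(uv[1]),int(uv[0])]: return r["mask"].astype(float)
    print("none",n)
# deck outline in top: white pixels
g=cv2.cvtColor(t["frame"],cv2.COLOR_BGR2HSV); w=((g[...,2]>150)&(g[...,1]<60)).astype(np.uint8)
w[:150]=0;w[225:]=0;w[:,:200]=0;w[:,310:]=0
w=cv2.morphologyEx(w,cv2.MORPH_OPEN,np.ones((2,2)))
c=max(cv2.findContours(w,cv2.RETR_EXTERNAL,cv2.CHAIN_APPROX_NONE)[0],key=cv2.contourArea)[:,0]
q=back(t,c,65)[:,:2].astype(np.float32); print("rect",cv2.minAreaRect(q))
for n in ("shaker","rack"):
  for p,c in((t,"top"),(s,"side")):
    for r in trace(p,n): 
      ys,xs=np.nonzero(r["mask"]); print(n,c,round(r["score"],2),len(xs),xs.min(),xs.max(),ys.min(),ys.max())
mt=np.zeros(t["frame"].shape[:2]); cv2.fillPoly(mt,[cv2.convexHull(c) if False else max(cv2.findContours(w,cv2.RETR_EXTERNAL,cv2.CHAIN_APPROX_NONE)[0],key=cv2.contourArea)],1)
deck=lambda v: box(-75,75,-118,118,60,65)@Rz(v[2]).T+[v[0],v[1],0]
a=fit([(t,mt)],deck,[552,36,0.],[15,15,.05]); print("deck",a)
hs=lambda p:(lambda h:((h[...,0]>118)&(h[...,0]<155)&(h[...,1]>40)&(h[...,2]>80)))(cv2.cvtColor(p["frame"],cv2.COLOR_BGR2HSV))
rk=lambda v: box(-11,11,-30,30,65,139)@Rz(v[2]+np.pi/2).T+[v[0],v[1],0]
V=[]
for p,uv in((t,(277,184)),(s,(262,165))):
    m=hs(p).astype(np.uint8); m=cv2.morphologyEx(m,cv2.MORPH_CLOSE,np.ones((5,5)))
    n,l=cv2.connectedComponents(m); V.append((p,(l==l[uv[1],uv[0]]).astype(float))); print(V[-1][1].sum())
b=fit(V,rk,[561,-38,0.],[10,10,.05]); print("rack",b)
for p,m in V: print("single",fit([(p,m)],rk,[561,-38,0.],[10,10,.05]))
for p,n in((t,"top"),(s,"side")):
    f=p["frame"].copy()
    for X in (deck(a[0]),rk(b[0])):
        cv2.polylines(f,[cv2.convexHull(proj(p,X).round().astype(np.int32))],True,(0,0,255),1)
    cv2.imwrite(f"pics/fit_{n}.png",f)
A=[cv2.resize(cv2.imread(f"pics/fit_{n}.png")[130:250,190:320],None,fx=3,fy=3) for n in("top","side")]
cv2.imwrite("pics/fit.png",np.hstack(A))
E
```

```text
rect ((555.6915893554688, 23.158782958984375), (158.76226806640625, 237.0738525390625), 3.934901714324951)
shaker top 0.8 5114 206 299 158 223
shaker top 0.51 362 242 259 129 154
shaker side 0.92 5780 204 299 165 260
rack top 0.84 359 311 328 133 161
rack top 0.77 290 272 283 170 198
rack top 0.7 312 169 188 173 192
rack top 0.61 417 256 271 240 273
rack top 0.17 364 242 258 129 154
rack side 0.98 786 249 275 156 188
rack side 0.86 1434 311 351 191 239
rack side 0.69 497 229 251 141 167
deck (array([558.285,  23.471,   0.068]), np.float64(136.51372549019607), np.float64(5374.0))
336.0
818.0
rack (array([566.34 , -34.458,   0.037]), np.float64(117.4235294117647), np.float64(1154.0))
single (array([566.275, -33.792,   0.068]), np.float64(42.4), np.float64(336.0))
single (array([566.45 , -35.353,   0.027]), np.float64(68.54901960784314), np.float64(818.0))
```

View pics/fit.png

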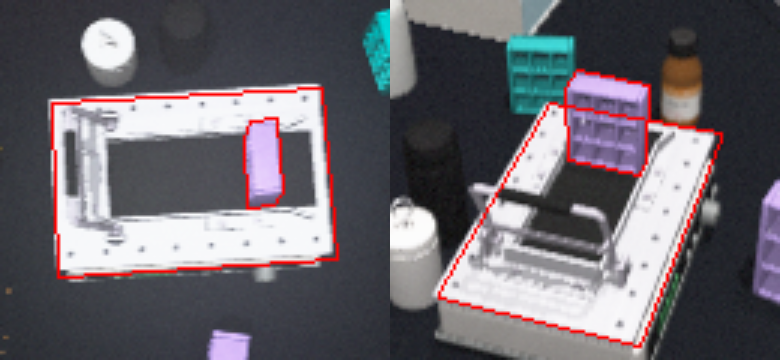

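The picture shows red outlines fitting the deck (about 50–335 across in the top crop) and the standing rack (top crop 245–282, 118–207). Shaker: (558, 23.5), yaw 0.068. Rack foot: shaker y about -58, which is 128 mm short of the stop and inside the stated range. I'll move to the open-end side with the fingers shut.

Request:
arm_command --steps '[0.65,-0.95,0,0.5,0,0.65,-0.95,0,0.5,0,0.65,-0.95,0,0.5,0,0.65,-0.95,0,0.5,0,0.65,-0.95,0,0.5,0]'

```text
time_s: 1.82
eef_pos: [339.3, 255.5, 231.5]
ee_rot: [0.0, 0.061, 0.998, 0.0]
force: [1.2, 1.4, 0.3]
grip_width: 0.001
```

Request:
arm_command --steps '[0.65,-0.95,0,0.5,0,0.65,-0.95,0,0.5,0,0.65,-0.95,0,0.5,0,0.65,-0.95,0,0.5,0,0.65,-0.95,0,0.5,0]'

```text
time_s: 2.45
eef_pos: [501.9, 17.8, 231.5]
ee_rot: [0.0, -0.048, 0.999, -0.0]
force: [-0.3, 0.2, 0.7]
grip_width: 0.002
```

Request:
arm_command --steps '[0.65,-1.0,0,-0.3,0,0.65,-1.0,0,0,0,0.04,-0.12,0,0,0,0,0,0,0,0]'

```text
time_s: 2.95
eef_pos: [567.7, -86.2, 231.0]
ee_rot: [-0.0, -0.034, 0.999, 0.0]
force: [-0.3, 0.7, 0.1]
grip_width: -0.001
```

Request:
arm_command --steps '[0,0,-0.7,0,0,0,0,-0.7,0,0,0,0,-0.6,0,0,0,0,0,0,0]'

```text
time_s: 3.45
eef_pos: [566.7, -84.7, 130.2]
ee_rot: [-0.002, -0.035, 0.999, 0.001]
force: [0.4, -0.4, 1.6]
grip_width: 0.001
```

```bash
python3 - <<'E'
from h import *
A=[cv2.resize(capture(n)["frame"][110:250,190:320],None,fx=3,fy=3) for n in("top","side")]
cv2.imwrite("pics/pre.png",np.hstack(A))
E
```

```text
(no output)
```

View pics/pre.png

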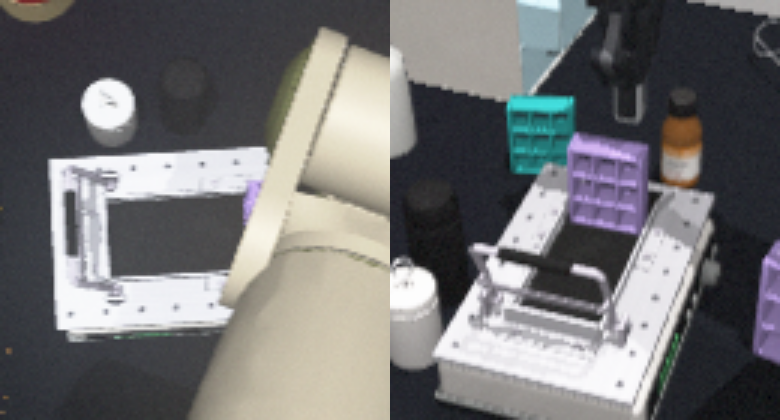

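Fingers are behind the rack (fingertip at 625,115 in the side crop, rack 570–648), with the bottle clear. Pushing gently at the top.

Request:
arm_command --steps '[0,0.16,0,0,0,0,0.16,0,0,0,-0.01,0.1,0,0,0,0,0.1,0,0,0,-0.01,0.08,0,0,0]'

```text
time_s: 4.18
eef_pos: [567.0, -56.1, 131.3]
ee_rot: [0.0, -0.034, 0.999, -0.0]
force: [0.4, 0.1, 1.2]
grip_width: 0.005
```

Request:
arm_command --steps '[0,0.1,0,0,0,-0.01,0.1,0,0,0,0,0.1,0,0,0,-0.01,0.1,0,0,0,0,0,0,0,0]'

```text
time_s: 4.8
eef_pos: [566.0, -36.0, 131.3]
ee_rot: [-0.0, -0.034, 0.999, -0.0]
force: [-0.7, -0.6, -0.5]
grip_width: -0.001
```

```bash
python3 - <<'E'
from h import *
A=cv2.resize(capture("side")["frame"][110:250,190:320],None,fx=3,fy=3)
cv2.imwrite("pics/push1.png",A)
E
```

```text
(no output)
```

View pics/push1.png

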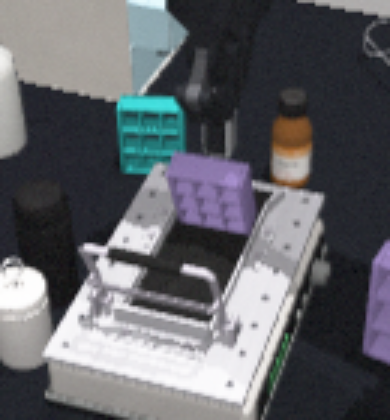

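The rack is tilting towards the stop (top edge at 172–250,155–180 in the crop), and its foot has stayed put. I'll keep pushing.

Request:
arm_command --steps '[0,0.08,0,0,0,-0.01,0.08,0,0,0,0,0.08,0,0,0,-0.01,0.08,0,0,0,0,0,0,0,0]'

```text
time_s: 5.48
eef_pos: [564.9, -20.1, 131.3]
ee_rot: [-0.0, -0.034, 0.999, -0.0]
force: [-0.0, -0.3, -0.6]
grip_width: -0.002
```

```bash
python3 - <<'E'
from h import *
p=capture("side")
A=cv2.resize(p["frame"][110:250,190:320],None,fx=3,fy=3)
cv2.imwrite("pics/push2.png",A)
for r in search_frame(p,"rack"): print(r)
E
```

```text
{'point': [386.3, 5.1, 59.7], 'score': 0.84}
{'point': [687.7, -148.2, 37.6], 'score': 0.79}
{'point': [557.7, 13.7, 81.9], 'score': 0.73}
{'point': [553.8, 120.1, 142.4], 'score': 0.43}
```

View pics/push2.png

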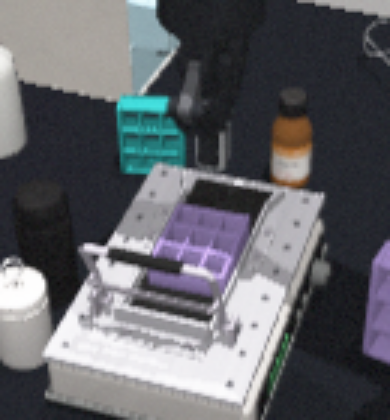

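The rack has fallen flat towards the stop (crop 150–250, 205–290), lying between the fences, with its foot near shaker y -47. I'll back off, go down behind the foot and push along the lane.

Request:
arm_command --steps '[0,-0.4,0,0,0,0,-0.4,0,0,0,0,0,-0.4,0,0,0,0,-0.4,0,0,-0.03,0,-0.3,0,0]'

```text
time_s: 6.2
eef_pos: [563.3, -61.7, 75.4]
ee_rot: [-0.0, -0.034, 0.999, 0.0]
force: [0.4, 0.2, -0.3]
grip_width: -0.003
```

Request:
arm_command --steps '[0,0.15,0,0,0,-0.01,0.15,0,0,0,-0.01,0.15,0,0,0,-0.01,0.15,0,0,0,-0.01,0.15,0,0,0]'

```text
time_s: 6.82
eef_pos: [561.7, -22.5, 76.7]
ee_rot: [0.0, -0.034, 0.999, -0.0]
force: [0.7, -1.5, 2.1]
grip_width: 0.006
```

Request:
arm_command --steps '[-0.01,0.1,0,0,0,-0.01,0.1,0,0,0,-0.01,0.1,0,0,0,0,0.05,0,0,0,0,0,0,0,0]'

```text
time_s: 7.45
eef_pos: [560.1, -5.3, 76.4]
ee_rot: [0.0, -0.034, 0.999, -0.0]
force: [1.3, -2.1, 3.7]
grip_width: 0.002
```

Request:
arm_command --steps '[0,0.06,0,0,0,0,0.06,0,0,0,0,0.04,0,0,0,0,0,0,0,0]'

```text
time_s: 7.95
eef_pos: [560.0, 2.9, 76.3]
ee_rot: [0.0, -0.034, 0.999, 0.0]
force: [0.5, -2.1, 4.9]
grip_width: -0.001
```

Request:
arm_command --steps '[0,0.04,0,0,0,0,0.04,0,0,0,0,0,0,0,0]'

```text
time_s: 8.32
eef_pos: [560.0, 6.8, 76.3]
ee_rot: [-0.0, -0.034, 0.999, 0.0]
force: [0.7, -2.8, 4.2]
grip_width: -0.001
```

Request:
arm_command --steps '[0,0.03,0,0,0,0,0.03,0,0,0,0,0,0,0,0]'

```text
time_s: 8.7
eef_pos: [560.0, 9.5, 76.3]
ee_rot: [0.0, -0.034, 0.999, -0.0]
force: [0.2, -3.9, 5.4]
grip_width: 0.003
```

```bash
python3 - <<'E'
from h import *
print(sense()["force"])
A=[cv2.resize(capture(n)["frame"][130:250,190:320],None,fx=3,fy=3,interpolation=cv2.INTER_CUBIC) for n in("top","side")]
cv2.imwrite("pics/push3.png",np.hstack(A))
E
```

```text
[ 0.19539893 -3.91404119  5.38316683]
```

View pics/push3.png

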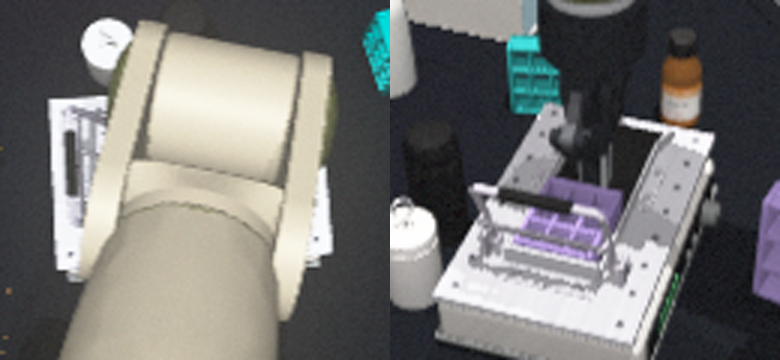

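The rack lies in the lane near the stop plate (side crop 515–620, 180–255), and the fingers are behind its foot. Force isn't conclusive yet, so I'll push on slowly.

Request:
arm_command --steps '[0,0.03,0,0,0,0,0.03,0,0,0,0,0,0,0,0]'

```text
time_s: 9.18
eef_pos: [561.0, 10.4, 76.6]
ee_rot: [0.001, -0.034, 0.999, -0.002]
force: [4.0, -16.2, 1.7]
grip_width: -0.002
```

Request:
arm_command --steps '[0,0.02,0,0,0,0,0.02,0,0,0,0,0,0,0,0]'

```text
time_s: 9.55
eef_pos: [561.1, 10.7, 76.7]
ee_rot: [0.001, -0.034, 0.999, -0.003]
force: [1.7, -26.1, 2.0]
grip_width: -0.0
```

It has stalled at TCP y about 10.7 with force up to 26 N, so the rack is against the stop. I'll back off and rise.

Request:
arm_command --steps '[0,-0.3,0,0,0,0,-0.2,0.4,0,0,0,0,0.9,0,0,0,0,0.9,0,0,0,0,0.9,0,0]'

```text
time_s: 10.18
eef_pos: [559.3, -9.7, 231.9]
ee_rot: [-0.001, -0.034, 0.999, 0.001]
force: [-0.5, -0.9, -0.1]
grip_width: -0.005
```

Request:
arm_command --steps '[-0.07,0.9,0,0,0,-0.07,0.9,0,0,0,-0.06,0.9,0,0,0,-0.05,0.6,0,0,0,0,0,0,0,0]'

```text
time_s: 10.8
eef_pos: [546.5, 156.7, 230.4]
ee_rot: [-0.001, -0.036, 0.999, 0.001]
force: [-0.1, 0.1, -0.4]
grip_width: -0.001
```

```bash
python3 - <<'E'
from h import *
np.set_printoptions(precision=1,suppress=True)
s=capture("side"); print(sense()["eef_pos"])
for n in("rack","retainer_bar"):
  for r in search_frame(s,n): print(n,np.round(r["point"],1),r["score"])
S=np.array([558.3,23.5,0])
f=s["frame"].copy()
W=lambda X:np.array(X)@Rz(.068).T+S
for dy,c in((0,(0,0,255)),):
    X=proj(s,W(box(-30,30,-4+dy,70+dy,65,87)))
    cv2.polylines(f,[cv2.convexHull(X.round().astype(np.int32))],True,c,1)
for th in(1.6,1.75,1.9):
    b=proj(s,W([[x,66-79*np.cos(th),80+79*np.sin(th)] for x in(-26,26)])); print(th,b.ravel())
cv2.imwrite("pics/beh.png",np.hstack([cv2.resize(z[130:250,190:320],None,fx=3,fy=3,interpolation=cv2.INTER_CUBIC) for z in (s["frame"],f)]))
E
```

```text
[546.9 155.4 230.5]
rack [389.7   3.3  57.9] 0.78
rack [ 670.3 -150.2   36. ] 0.74
rack [560.7  50.   86. ] 0.69
retainer_bar [553.1 120.  142.3] 0.87
1.6 [257.  189.  232.8 184. ]
1.75 [255.1 193.2 230.8 188.1]
1.9 [253.3 198.  228.8 192.8]
```

View pics/beh.png

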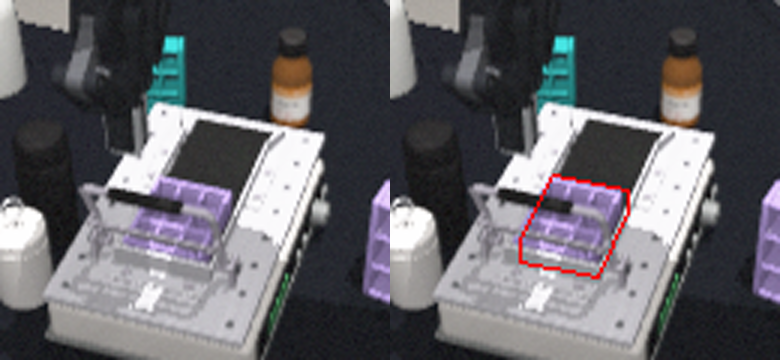

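The rack sits against the stop (right crop 520–630, 175–275, close to the predicted outline). The frame is up at about 1.9 rad (sleeve 108–182, 193–210 in the left crop). I'll go down behind the bar and push it over.

Request:
arm_command --steps '[0.1,0,-0.6,0,0,0.02,0,-0.6,0,0,0,0,-0.48,0,0,0,0,0,0,0]'

```text
time_s: 11.45
eef_pos: [552.8, 153.6, 145.8]
ee_rot: [-0.002, -0.033, 0.999, -0.0]
force: [-0.4, 0.5, 0.6]
grip_width: -0.002
```

Request:
arm_command --steps '[0,-0.2,0,0,0,0,-0.2,0,0,0,0,-0.2,0,0,0,0,-0.2,0,0,0,0,-0.2,0,0,0]'

```text
time_s: 12.08
eef_pos: [553.5, 103.8, 147.3]
ee_rot: [0.0, -0.034, 0.999, -0.0]
force: [0.9, 0.5, 0.8]
grip_width: 0.0
```

Request:
arm_command --steps '[0.01,-0.2,0,0,0,0.01,-0.2,0,0,0,0.01,-0.2,0,0,0,0,0,0,0,0]'

```text
time_s: 12.58
eef_pos: [555.1, 73.8, 147.3]
ee_rot: [-0.0, -0.034, 0.999, -0.0]
force: [0.6, 0.2, 0.0]
grip_width: 0.002
```

```bash
python3 - <<'E'
from h import *
s=capture("side")
for n in("rack","retainer_bar"):
  for r in search_frame(s,n): print(n,np.round(r["point"],1),r["score"])
S=np.array([560,23.5,0])
W=lambda X:np.array(X)@Rz(.068).T+S
for th in(1.0,1.1,1.2,1.3,1.4): print(th,proj(s,W([[x,66-79*np.cos(th),80+79*np.sin(th)] for x in(-26,26)])).ravel().round(1))
cv2.imwrite("pics/bar.png",cv2.resize(s["frame"][130:250,190:320],None,fx=4,fy=4,interpolation=cv2.INTER_CUBIC))
E
```

```text
rack [558.7  69.1  80.4] 0.74
rack [3.867e+02 2.000e-01 5.900e+01] 0.65
rack [ 708.1 -137.    49.5] 0.53
retainer_bar [549.1  79.8 125.9] 0.78
1.0 [263.  179.9 240.  175.3]
1.1 [262.  180.5 238.8 175.8]
1.2 [261.  181.4 237.5 176.7]
1.3 [259.8 182.7 236.2 178. ]
1.4 [258.7 184.4 234.9 179.6]
```

View pics/bar.png

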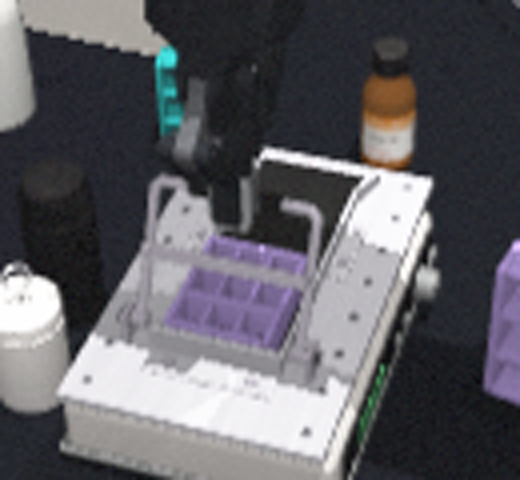

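The frame is past upright and leaning over the rack (bar behind the fingertip at 230,220, legs at 150–320). I'll follow the arc downward.

Request:
arm_command --steps '[0,-0.12,-0.08,0,0,0.01,-0.12,-0.09,0,0,0.01,-0.12,-0.09,0,0,0,-0.11,-0.11,0,0,0,-0.11,-0.11,0,0]'

```text
time_s: 13.35
eef_pos: [556.0, 45.3, 122.8]
ee_rot: [-0.0, -0.034, 0.999, 0.0]
force: [-0.2, 0.6, 0.6]
grip_width: 0.001
```

Request:
arm_command --steps '[0,0.1,0.3,0,0,0,0,0.5,0,0,0,-0.45,0.1,0,0,0.01,-0.2,0,0,0,0,0,0,0,0]'

```text
time_s: 13.98
eef_pos: [556.5, 18.0, 168.4]
ee_rot: [-0.0, -0.034, 0.999, 0.0]
force: [0.6, 1.1, 0.4]
grip_width: 0.003
```

```bash
python3 - <<'E'
from h import *
s=capture("side"); print(sense()["eef_pos"])
for r in search_frame(s,"retainer_bar"): print(np.round(r["point"],1),r["score"])
S=np.array([560,23.5,0])
W=lambda X:np.array(X)@Rz(.068).T+S
for th in(.5,.6,.7,.8,.9,1.0,1.1): print(th,(proj(s,W([[x,66-79*np.cos(th),80+79*np.sin(th)] for x in(-26,26)]))-[190,130]).ravel().round(1)*4)
cv2.imwrite("pics/bar2.png",cv2.resize(s["frame"][130:250,190:320],None,fx=4,fy=4,interpolation=cv2.INTER_CUBIC))
E
```

```text
[556.3631958   18.40651481 168.20797015]
0.5 [306.8 210.  218.8 192.4]
0.6 [304.8 205.2 216.  187.6]
0.7 [302.  201.6 212.4 184. ]
0.8 [299.2 199.6 208.8 181.6]
0.9 [295.6 198.8 204.4 180.8]
1.0 [292.  199.6 200.  181.2]
1.1 [288.  202.  195.2 183.2]
```

View pics/bar2.png

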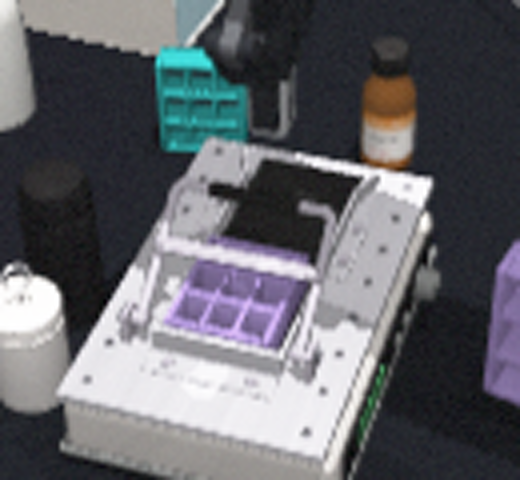

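The frame is at about 0.7 rad (sleeve 212–303, 190–207), with the fingers above it. I'll press it down along its arc.

Request:
arm_command --steps '[0.05,0.14,-0.3,0,0,0,0,-0.2,0,0,0,-0.02,-0.16,0,0,0,-0.05,-0.16,0,0,0,-0.05,-0.16,0,0]'

```text
time_s: 14.7
eef_pos: [559.1, 18.7, 118.9]
ee_rot: [0.0, -0.034, 0.999, -0.0]
force: [-0.2, -0.6, 1.5]
grip_width: 0.002
```

Request:
arm_command --steps '[0,-0.06,-0.14,0,0,0,-0.06,-0.14,0,0,0,-0.05,-0.14,0,0,0,-0.03,-0.1,0,0,0,0,0,0,0]'

```text
time_s: 15.32
eef_pos: [558.8, 9.1, 92.9]
ee_rot: [-0.0, -0.034, 0.999, 0.0]
force: [0.6, 0.8, -0.4]
grip_width: -0.001
```

Request:
arm_command --steps '[0,-0.02,-0.03,0,0,0,-0.01,-0.03,0,0,0,0,0,0,0]'

```text
time_s: 15.7
eef_pos: [559.0, 7.6, 90.3]
ee_rot: [-0.0, -0.034, 0.999, -0.0]
force: [0.0, 0.4, 0.2]
grip_width: 0.0
```

Request:
arm_command --steps '[0,0,-0.03,0,0,0,0,-0.03,0,0,0,0,0,0,0]'

```text
time_s: 16.08
eef_pos: [559.3, 7.6, 88.6]
ee_rot: [0.001, -0.034, 0.999, -0.0]
force: [-4.3, 0.5, 11.6]
grip_width: -0.002
```

Request:
arm_command --steps '[0,0,-0.02,0,0,0,0,-0.02,0,0,0,0,0,0,0]'

```text
time_s: 16.45
eef_pos: [559.5, 7.5, 88.1]
ee_rot: [0.001, -0.034, 0.999, -0.0]
force: [-9.0, 0.4, 24.4]
grip_width: -0.004
```

Request:
arm_command --steps '[0,0,0.3,0,0,0,0,0.8,0,0,0,0,0.9,0,0,0,-0.9,0.4,0,0,0,-0.9,0,0,0]'

```text
time_s: 17.08
eef_pos: [559.6, -83.4, 207.4]
ee_rot: [0.002, -0.035, 0.999, -0.001]
force: [0.6, -0.4, 0.5]
grip_width: -0.008
```

Request:
arm_command --steps '[0,-0.9,0,0,0,0,-0.9,0,0,0,0,0,0,0,0,0,0,0,0,0]'

```text
time_s: 17.58
eef_pos: [558.9, -171.7, 205.3]
ee_rot: [-0.0, -0.034, 0.999, 0.0]
force: [-0.3, -0.2, 0.7]
grip_width: -0.004
```

```bash
python3 - <<'E'
from h import *
s=capture("side"); print(sense()["eef_pos"],sense()["force"])
S=np.array([560,23.5,0])
W=lambda X:np.array(X)@Rz(.068).T+S
for th in(0,.05,.1,.2): print(th,((proj(s,W([[x,66-79*np.cos(th)+4*np.sin(th),80+79*np.sin(th)+4*np.cos(th)] for x in(-26,26)]))-[190,130]).ravel()*4).round(1))
for n in ("retainer_bar","rack","amber_bottle","flask","test_mass","stopwatch"):
  for r in search_frame(s,n)[:3]: print(n,np.round(r["point"],1),round(r["score"],2))
cv2.imwrite("pics/end.png",cv2.resize(s["frame"][130:250,190:320],None,fx=4,fy=4,interpolation=cv2.INTER_CUBIC))
E
```

```text
[ 559.03194062 -171.340853    205.35714367] [-0.53938658  0.57908756  0.15850652]
0 [311.8 244.6 226.6 227. ]
0.05 [311.7 239.7 226.2 222.2]
0.1 [311.5 235.1 225.7 217.6]
0.2 [310.7 226.6 224.3 209. ]
retainer_bar [559.7  50.5  87.5] 0.62
retainer_bar [ 548.9 -167.2   53.8] 0.3
rack [559.5  62.1  83. ] 0.85
rack [ 686.3 -151.5   49. ] 0.83
rack [383.7   5.7  59.6] 0.59
amber_bottle [ 550.3 -170.8   52.2] 0.86
amber_bottle [544.4  80.8  66.1] 0.22
flask [677.7  50.3  75.8] 0.77
flask [ 545.6 -168.1   53.5] 0.38
test_mass [669.4 109.4  56.2] 0.69
stopwatch [584.2 235.7  15.1] 0.79
```

View pics/end.png

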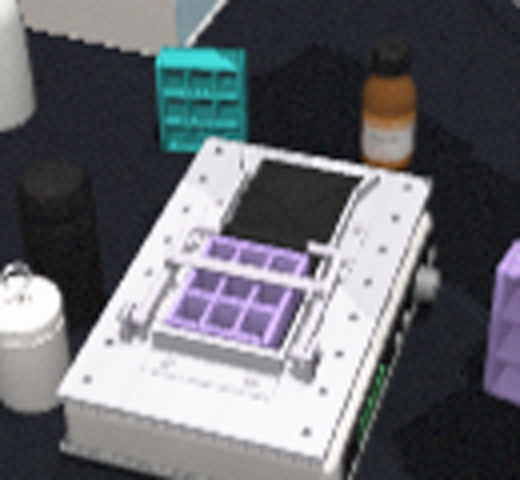

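The frame is down, with its bar corners at about (190,235) and (320,247), matching the angle-0 prediction. The rack is flat behind the bar (170–310, 238–345), and the arm is clear.

```bash
python3 -c "
from rig import *
print(finish_job())"
```

```text
the job is handed in; nothing more can be done
None
```

The job is done and handed in at about 17.6 s. No verdict was reported.

**What I did:** With the fingers shut, I pushed the small purple rack over at its top so it fell flat towards the stop. I then pushed it along the lane until the fingers stalled against it, with force rising from 16 to 26 N. After that I swung the frame over from behind the bar and pressed it down from above.

**Last checks:**
- **Frame:** The fingers met firm resistance at about z = 88.5 mm, where the closed bar's top should be about 89 mm, with the force reaching 24 N. In the last picture the bar's corners match a closed frame and it lies in front of the rack's foot. I judged this by eye to roughly 0.05 rad and did not measure the angle exactly.
- **Rack:** It lies flat between the fences. Its contact with the stop rests on the stall and on its outline in the picture before the frame was closed. That outline sat about 2–3 mm to the side (+x) of the predicted one, within the 10 mm tolerance.
- **Bystanders:** The networks found all four within a few millimetres of where they were at the start.
- **Robot:** It was clear of everything at the end, with wrist force near zero.

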